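Third hand for the photometer post

TASK

On the aluminium bench plate of the little photometer the lamp post already stands square against the steel fence, but the empty post beside it was clamped crooked and short of the fence. Slacken the knurled clamp nut on that post's slotted foot by about half a turn, then slide the foot along until its front end sits flat against the fence, and keep pressing it there with a light steady push of about 10 newtons, without ramming it, so that I can do the nut up again: finish while you are still holding and pressing it. The foot must not be dragged before its nut is slack; do not undo the nut by more than a full turn, and do not disturb the cuvettes, beaker and dishes lying about.

Things in the scene. Friction and masses are not known exactly. Their poses are not given: they have to be found in the camera images.
- post_foot: foot to be set: dark steel bar 130 long (its x), 50 wide (y), 10 mm thick, flat on the bench plate, 0.4 to 0.8 kg. Origin: on its underside, mid-slot. +x points to its front end (x = 90 mm), which faces the fence; tail end x = -40 mm. Slot x = -27 to 27 mm, 11 mm wide, round the clamp's stud. Starts 10 to 22 mm short of the fence, up to 0.12 rad crooked, held by the nut.
- post_top (a point): on the foot: centre of the upper rim of its round upright aluminium post holder, 25 mm in diameter (29 mm over the lowest 5 mm), axis at the foot's x = 69 mm, y = 0, from 10 to 50 mm above the foot's underside (22 to 62 mm above the worktop); a 13 mm steel post shows 10 mm above it. Take or push the foot by this holder. Once slack, the foot slides and swivels about the stud.
- foot_nose (a point): middle of the foot's front end face, 5 mm above its underside; the face is 50 mm wide (25 mm to either side) and 10 mm high.
- fence: straight steel bar fixed along the far edge of the bench plate: 284 long (its y), 20 thick, 18 mm high, rigid. Origin: on the plate's top (12 mm above the worktop), at the foot of the middle of the face the feet bear on. +x points from that face into the bar, away from the feet: the foot is home when its front face is at x = 0 here and its x is parallel to this x.
- baseplate: aluminium bench plate, fixed, 200 (its x, towards the fence) x 300 (y) x 12 mm, with a grid of holes. Origin: centre of its underside; the worktop is z = 0. Fence face at x = 70 mm; clamp stud at x = -33, y = 80 mm. Behind it on the right, near x = 0.63 to 0.75, y = -0.25 m, a retort stand carries a clamp arm 0.36 m above the worktop: keep the wrist clear of it on the way.
- lamp_post: fixed neighbour, leave alone: a like foot and post with a black lamp head on top, to 130 mm above the worktop, beside the foot to be set (stud lines 160 mm apart). Its foot touches the fence already. Origin: underside of its foot, mid-slot; axes as the other foot's. Between the two posts a fixed black cuvette holder, 34 mm square, reaches 49 mm above the worktop.
- nut_centre (a point): middle of the knurled steel clamp nut: 26 mm in diameter, 18 mm high (24 to 42 mm above the worktop), on a 2 mm washer on the foot (top at 22 mm), on a fixed upright 8 mm stud that ends 54 mm above the worktop. The gap from the nut's edge to the post holder's is 34 to 47 mm at the start. The stud stands 103 mm before the fence face.
- clamp_nut (a joint): turn of the clamp nut (rad): 0 = tight; grows as it is turned counter-clockwise seen from above, which slackens it and lifts it 1.25 mm a turn. Stiff (about 0.06 N m), stays where it is left; ends at two turns. Tight, it holds the foot fast (30 N does not shift it); the foot is free from about 0.35 turn (2.2 rad) and then drags by only 1 to 2 N.
- cuvette: clear plastic cuvette (45x12x13 mm) lying on the bench plate; a bystander. Origin: centre of its underside.
- cuvette_b: second clear cuvette (45x12x13 mm) lying on the worktop; a bystander. Origin: centre of its underside.
- beaker: small glass beaker, 51 mm wide, 70 mm high, standing on the worktop; a bystander. Origin: centre of its underside.
- petri_up: upper one of two stacked Petri dishes (89 mm wide, 16 mm high each); a bystander. Origin: centre of its underside.
Not all that is in view belongs to the job. What is shaped like the post_foot but purple is not meant.

How it is judged (in metres and radians):
On the way, in this order (a step that is already met when the one before it is completed fails the run):
1. the clamp nut is slackened by at least 0.35 turn, the foot still short of the fence (value of joint clamp_nut above 2.2 rad and x of foot_nose in the frame of fence below -0.003 m), for 0.1 s.
2. the foot is flat against the fence under a steady push (contact force between post_foot and fence between 5 and 20 N and angle between the x axis of post_foot and the x axis of fence, either way round below 0.03 rad and x of foot_nose in the frame of fence above -0.002 m and angle between post_foot's own z axis and vertical below 0.03 rad and contact force between the fingers and post_foot above 3 N), for 0.5 s.
At the end, for the whole second after the job is handed in: The program ends holding: the robot's fingers still press the foot, its front end flat against the fence (face within 2 mm, direction within 0.03 rad, foot lying flat) with a steady contact force of 5 to 20 N, and the nut is 0.35 to 1.1 turns slack; all this through the last second (all of step 2 and value of joint clamp_nut between 2.2 and 6.9 rad and linear speed of post_foot below 0.01 m/s); the arm keeps its last pose, push and grip.
It fails at once if the foot dragged more than 6 mm while its nut is still tight (less than 0.2 turn) (distance of post_foot from where it was at the start of the episode above 0.006 m and value of joint clamp_nut below 1.25 rad).
It fails at once if the foot rammed against the fence (over 40 N) (contact force between post_foot and fence above 40 N).
It fails at once if a bystander shifted more than 25 mm (distance of any of cuvette, cuvette_b, beaker, petri_up from where it was at the start of the episode above 0.025 m).
It also fails if it takes over 64 s, if anything falls off the work surface, if the arm or the gripper's body presses on something with over 40 N, if the wrist force passes 120 N, or if a joint passes its speed limit or range.

ROBOT

A 7-joint arm with a two-finger parallel gripper is mounted at the origin on a cart in front of the work surface, level with it; the furniture and walls round the work are solid. World frame = base frame: x ahead of the robot, y to its left, z up, the work surface at z = 0. Lengths are in m, angles in degrees, forces in N, time in s.
With the tool pointing down it reaches from about 0.425 to 0.875 m from the base axis. Payload 8.4 kg.
Tool frame: the origin (TCP) lies on the front face of the gripper's body, between the roots of the fingers; the fingertips stand 70 mm ahead of it and the grasp point (between the pads) lies bot.tcp_to_grasp ahead of it (bot.tcp_to_grasp is the distance from the TCP to the grasp point, in m); y points along the fingers, x is the direction in which the jaws open and shut, and the axes are right-handed (so a half turn about y gives the same grasp; the last joint's range is limited). The gripper opens to 87 mm and grips with 3 to 60 N. Pads are 19 mm wide; open, the fingers measure 117 mm over their backs; the gripper's body (75 mm by 190 mm) begins 51 mm behind the grasp point.
Start: joints at [61.009, 19.091, 2.286, 83.961, -0.768, 76.965, -3.352], TCP at [0.257, -0.597, 0.292] pointing down, gripper open.
Joint ranges: [-147.57, 147.57], [-21.85, 119.76], [-74.77, 79.35], [14.55, 137.4], [-85.83, 265.84], [4.83, 119.75], [-152.11, 152.11]. Speed limits (degrees/s): [127.2, 127.2, 159.86, 159.86, 180, 180, 180].

INTERFACE

Orientations are given as [roll, pitch, yaw] about the fixed x, y, z axes, in that order (R = Rz(yaw) Ry(pitch) Rx(roll)).
In Python, from workcell import bot gives the robot as it stands.
- The arm moves only by the tool arm_command, never from a script. Its argument "commands" is a list of rows, each a list of 3 entries, a list of its own where there are three numbers: the turn, a rotation vector about the tool's x, y, z in degrees, then the shift along the tool's x, y, z in mm, then the opening, from -1 (shut) to 1 (fully open). A call has 1 to 12 rows; each row is the pose to reach, as a shift and turn from the pose commanded when the call began, along the tool's axes at that moment; what a row does not reach only later rows make up. A row lasts 1/8 s, in which the tool goes at most 62.5 mm and 10.7 degrees, less where a joint would pass 70% of its speed; a pose out of reach is approached as far as the arm can. A call with a gripper value outside its range is refused whole. The fingers move at their own pace and stop on an object; "squeeze" is the grip in N (left out, the last holds). Time passes only in rows, so rows that repeat a pose let the fingers close. It gives the time, the measured TCP pose, the force and the opening at its end, in the units of the state.
- bot.observe(): the state, without advancing time (a new reading comes with each control period).
- bot.grab_frame(name): name is "scene" or "top"; returns the picture (420x560x3 uint8, blue, green, red); there is no depth.
- bot.camera_params(name): a dict with "fovy" (degrees; the focal length in pixels is half the picture's height over the tangent of half this angle, whatever the lens; pixels are square), "cx", "cy" (the principal point, pixels), "camera_from_world" (4x4, takes a point from world to camera coordinates). Camera axes: x right, y down, z forward; pixel columns grow to the right and rows downward; lengths in m; the calibration is good to about 2 mm. A picture is of the moment at which its call begins. camera_params takes no time and is no camera call.
- bot.hand_in(): hands the job in, once; it reports no verdict.
Trained networks look in the newest picture that a camera, given by its name, has taken for a name from the list of things; names that differ only in an ending like _2 or _b are one class to them, and where a whole thing is asked for, a point or a joint stands for the part that bears it (a point fixed in the world has none). Each returns a list of dicts, best first, with "conf" (0 to 1); they miss things now and then, are a little off and sometimes report something else, mostly with a low value. They report only what shows in the picture. A call takes as long as a camera call. They do not tell look-alikes from the thing itself.
- bot.spot_in(camera, thing): "at" ([column, row] in pixels, amid what is visible of it).
- bot.trace(camera, thing): "mask" (420x560 bool, what is visible of it) and "at" ([column, row] in pixels, amid what is visible of it).
- bot.tip_of(camera, thing): "at" ([column, row] in pixels: a listed point, or the origin of a listed thing).
The state is a dict: "t": time; "joint_positions": joint angles; "dq": joint speeds; "joint_torque": joint torques, N m; "position": TCP position; "tool_rot": TCP orientation; "wrist_force": force on the tool from outside, world axes, zero at the start; "torque": the same for the moment, N m; "opening": finger opening in m.
Only numpy, scipy, OpenCV 4.12 (cv2) and the standard library are available. Lean on these libraries where they do the work, as an engineer would, in place of code of your own. Each camera call takes 0.05 s, during which the arm holds its last target.

## Working session

There is one attempt and no reset: what is moved stays moved. The work goes in short steps, Python scripts to look and compute and a tool call to move; the robot and the scene stay as the last step left them, time stands still between calls to the robot, and variables do not carry over. Pictures are saved under pics/ and viewed, and the job is handed in when it is done.

Besides the shell and the picture viewer there is one more tool, called after "Call:" by a JSON object that holds its "name" and its "arguments", one argument or row to a line. arm_command: Moves the arm, as the interface text tells. Its arguments: {"type":"object","properties":{"commands":{"type":"array"},"squeeze":{"type":"number"}},"required":["commands"]}

```bash
ls; mkdir -p pics
python3 - <<'E'
from workcell import bot
import cv2
print(bot.observe(), bot.tcp_to_grasp)
for n in("scene","top"):
    im=bot.grab_frame(n); cv2.imwrite(f"pics/{n}0.png",im); print(n,bot.camera_params(n))
E
```

```text
pics
{'t': 0.0, 'joint_positions': array([61.00889831, 19.13197464,  2.28440508, 84.0113053 , -0.76554319,
       76.96466548, -3.35084864]), 'dq': array([-0.04228853,  0.0098192 , -0.01634897, -0.0374988 , -0.19221458,
       -0.0362577 , -0.06586702]), 'joint_torque': array([-9.57489356e-04, -6.56366944e+01,  1.33444961e+00, -4.03794229e+01,
       -5.97594143e-02,  4.48734616e-02,  1.58692428e-04]), 'position': array([ 0.25701252, -0.59664429,  0.2913546 ]), 'tool_rot': array([-90.00840469,   0.09237121, -66.69199373]), 'wrist_force': array([-0.47618063,  0.2865599 ,  1.02864307]), 'torque': array([0.03405131, 0.02271957, 0.07263678]), 'opening': 0.08704880736575778} 0.051
scene {'fovy': 44.31625448224909, 'cx': 282.46791441775287, 'cy': 206.85177390377558, 'camera_from_world': array([[-9.99919657e-01,  8.49314236e-04, -1.26474629e-02,
         5.40845006e-01],
       [ 6.47187267e-03,  8.92114044e-01, -4.51763929e-01,
         6.92416235e-02],
       [ 1.08992898e-02, -4.51809486e-01, -8.92047865e-01,
         1.43040400e+00],
       [ 0.00000000e+00,  0.00000000e+00,  0.00000000e+00,
         1.00000000e+00]])}
top {'fovy': 45.3867644414583, 'cx': 289.77131203554075, 'cy': 216.72276311393267, 'camera_from_world': array([[ 0.02483178, -0.99945035,  0.02196303, -0.06441428],
       [-0.99084625, -0.02752224, -0.1321599 ,  0.54516419],
       [ 0.13269173, -0.01848022, -0.99098506,  1.16774811],
       [ 0.        ,  0.        ,  0.        ,  1.        ]])}
```

View pictures.

View pics/scene0.png

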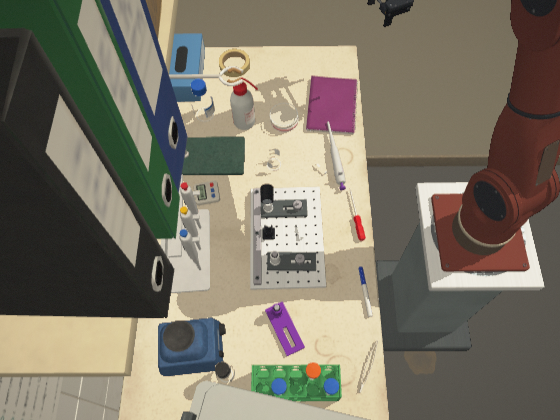

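View pics/top0.png

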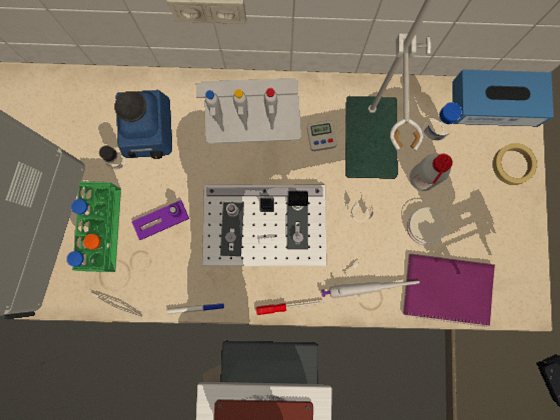

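```bash
cat > h.py <<'E'
import numpy as np, cv2
from workcell import bot
def K(n):
    p=bot.camera_params(n); f=210/np.tan(np.radians(p["fovy"]/2)); return p,f
def ray(n,px):
    p,f=K(n); T=p["camera_from_world"]; d=np.array([(px[0]-p["cx"])/f,(px[1]-p["cy"])/f,1.])
    return -T[:3,:3].T@T[:3,3], T[:3,:3].T@d
def at_z(n,px,z):
    c,d=ray(n,px); return c+d*(z-c[2])/d[2]
def proj(n,P):
    p,f=K(n);T=p["camera_from_world"]; q=T[:3,:3]@np.array(P)+T[:3,3]; return np.array([p["cx"]+f*q[0]/q[2],p["cy"]+f*q[1]/q[2]])
def tri(a,b):
    (c1,d1),(c2,d2)=ray("top",a),ray("scene",b)
    d1/=np.linalg.norm(d1);d2/=np.linalg.norm(d2)
    s=np.linalg.lstsq(np.c_[d1,-d2],c2-c1,rcond=None)[0]
    p,q=c1+s[0]*d1,c2+s[1]*d2
    return (p+q)/2,np.linalg.norm(p-q)
E
python3 - <<'E'
from h import *
im={}
for n in("top","scene"):
    im[n]=bot.grab_frame(n)
    for th in("nut_centre","post_top","foot_nose","fence","baseplate","lamp_post","post_foot"):
        print(n,th,[(np.round(d["at"],1),round(d["conf"],2)) for d in bot.tip_of(n,th)][:3])
    for th in("cuvette","beaker","petri_up"):
        print(n,th,[(np.round(d["at"],1),round(d["conf"],2)) for d in bot.spot_in(n,th)][:3])
c=im["top"][170:280,190:340]; cv2.imwrite("pics/topc.png",cv2.resize(c,None,fx=5,fy=5,interpolation=cv2.INTER_CUBIC))
c=im["scene"][175:295,240:335]; cv2.imwrite("pics/scc.png",cv2.resize(c,None,fx=5,fy=5,interpolation=cv2.INTER_CUBIC))
E
```

```text
top nut_centre [(array([232.9, 234.8]), 0.51), (array([231.6, 199.5]), 0.43)]
top post_top [(array([175.9, 209. ]), 0.94), (array([234.4, 211.3]), 0.73)]
top foot_nose [(array([188.3, 204. ]), 0.88), (array([232.9, 198.9]), 0.64)]
top fence [(array([264.4, 195.9]), 0.78)]
top baseplate [(array([266.6, 222.9]), 0.94)]
top lamp_post [(array([299.6, 231.6]), 0.57)]
top post_foot [(array([229.4, 236.1]), 0.97), (array([148.7, 222.5]), 0.74), (array([359.3, 211.4]), 0.23)]
top cuvette []
top beaker [(array([371.4, 211.6]), 0.43)]
top petri_up [(array([430.2, 221.8]), 0.56), (array([232.5, 224.7]), 0.43)]
scene nut_centre [(array([300.9, 259.3]), 0.4)]
scene post_top [(array([275., 252.]), 0.89), (array([275.8, 307.9]), 0.79)]
scene foot_nose [(array([269.4, 260.9]), 0.82), (array([274.6, 305.2]), 0.55)]
scene fence [(array([262.3, 235.1]), 0.72)]
scene baseplate [(array([283.9, 236.7]), 0.9)]
scene lamp_post [(array([293.3, 211.3]), 0.89)]
scene post_foot [(array([287.4, 337.1]), 0.84), (array([299.3, 257. ]), 0.79)]
scene cuvette []
scene beaker [(array([272.7, 154.9]), 0.49), (array([287.6, 258. ]), 0.49), (array([256.9, 235.8]), 0.42)]
scene petri_up [(array([282.6, 114.7]), 0.66)]
```

View pics/topc.png

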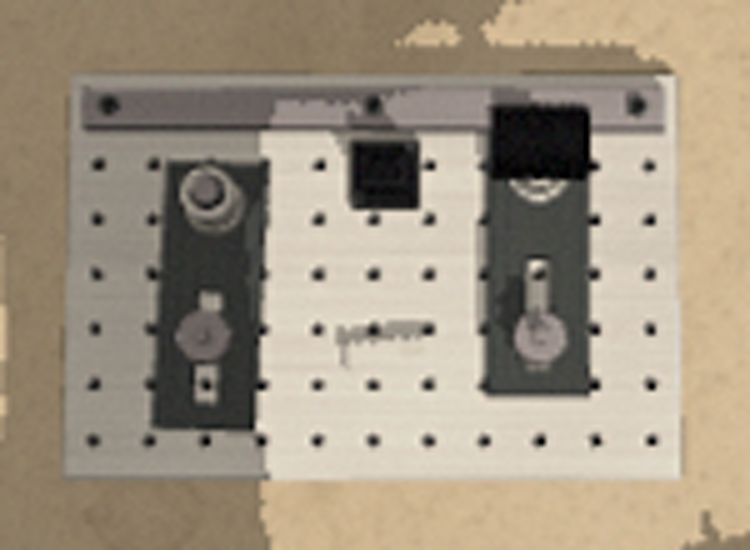

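View pics/scc.png

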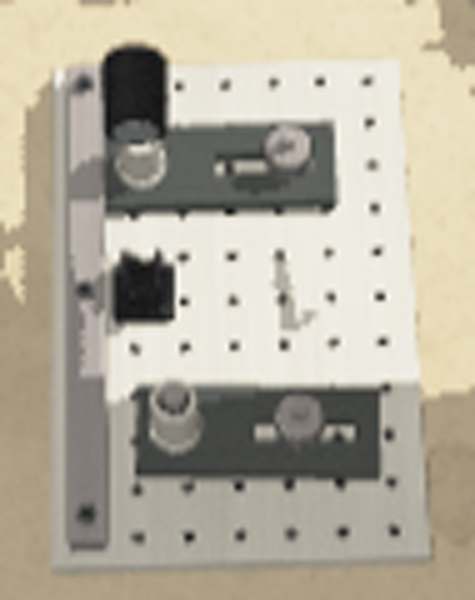

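Run:
```python
from h import *
def T(u,v): return ((u+.5)/5-.5+190,(v+.5)/5-.5+170)
def S(u,v): return ((u+.5)/5-.5+240,(v+.5)/5-.5+175)
for n,f,L in(("top",T,[(73,75),(676,75),(681,477),(63,477)]),("scene",S,[(52,570),(55,65),(398,60),(430,556)])):
    P=np.array([at_z(n,f(*q),.012)[:2] for q in L]); print(n,P.round(4).tolist()); c=P.mean(0)
    M=np.array([[.1,.15],[.1,-.15],[-.1,-.15],[-.1,.15]])
    z=(P-c)@[1,1j]; m=M@[1,1j]; a=np.vdot(m,z); th=np.angle(a); print("c",c.round(4),"yaw",np.degrees(th), "res",np.abs(z-m*np.exp(1j*th)).round(4))
    def w(x,y): return c+np.array([[np.cos(th),-np.sin(th)],[np.sin(th),np.cos(th)]])@[x,y]
    print("stud",w(-.033,.08),"fence",w(.07,0))
print("nut top",at_z("top",T(203,335),.042),at_z("scene",S(298,415),.042), tri(T(203,335),S(298,415)))
print("post",at_z("top",T(207,190),.072),at_z("scene",S(173,396),.072), tri(T(207,190),S(173,396)))
F=[at_z("top",T(*q),.022)[:2] for q in [(165,160),(270,160),(255,430),(152,428)]]
print("foot",np.round(F,4), [np.degrees(np.arctan2(*(a-b)[::-1])) for a,b in((F[0],F[3]),(F[1],F[2]))])
F=[at_z("scene",S(*q),.022)[:2] for q in [(136,476),(138,388),(381,388),(380,476)]]
print("foot",np.round(F,4), [np.degrees(np.arctan2(*(a-b)[::-1])) for a,b in((F[0],F[3]),(F[1],F[2]))])
```

```text
top [[0.6239, 0.162], [0.6326, -0.1352], [0.4345, -0.1407], [0.4269, 0.1575]]
c [0.5295 0.0109] yaw 1.5357058306848954 res [0.0022 0.0015 0.0015 0.0016]
stud [0.49432022 0.08998417] fence [0.59942721 0.01277329]
scene [[0.626, 0.1642], [0.6327, -0.1384], [0.4346, -0.1402], [0.4277, 0.1576]]
c [0.5302 0.0108] yaw 1.2700719991925702 res [0.0015 0.0017 0.0016 0.0012]
stud [0.4954834  0.09004292] fence [0.60023131 0.01234558]
nut top [0.49455768 0.09001181 0.042     ] [0.49637403 0.08983292 0.042     ] (array([0.49548637, 0.08986416, 0.04149761]), np.float64(0.0018059425757252837))
post [0.55958786 0.0879236  0.072     ] [0.56140251 0.09064154 0.072     ] (array([0.56103784, 0.08840264, 0.06596858]), np.float64(0.0011202232870209518))
foot [[0.5812 0.1139]
 [0.5827 0.0629]
 [0.4513 0.0653]
 [0.451  0.1146]] [np.float64(-0.30205402080858385), np.float64(-1.016626911292483)]
foot [[0.5822 0.116 ]
 [0.5817 0.0661]
 [0.4511 0.0668]
 [0.4531 0.1167]] [np.float64(-0.3109749810612017), np.float64(-0.33899310911056785)]
```

```bash
cat >> h.py <<'E'
from scipy.spatial.transform import Rotation as Ro
def rel(pos,yaw,cmd=None):
    """tool-frame rotvec(deg) and shift(mm) from current (or cmd=(pos,rpy)) to world pos, tool down, yaw"""
    s=bot.observe(); p,r=(s["position"],s["tool_rot"]) if cmd is None else cmd
    R0=Ro.from_euler("xyz",r,degrees=True); R1=Ro.from_euler("xyz",[-90,0,yaw],degrees=True)
    return np.round((R0.inv()*R1).as_rotvec(degrees=True),2),np.round(R0.inv().apply(np.array(pos)-p)*1000,1)
E
python3 - <<'E'
from h import *
for p,y in(([.40,-.35,.30],-75),([.46,-.20,.30],-80),([.495,.09,.22],-90)): print(rel(p,y))
E
```

```text
(array([-0.  ,  8.31, -0.  ]), array([-170.3,   -7.7,  228.9]))
(array([-0.  , 13.31, -0.  ]), array([-284.3,   -7.7,  343.3]))
(array([ 0.  , 23.31, -0.  ]), array([-536.8,   72.3,  490.2]))
```

Call:
{"name": "arm_command", "arguments": {
  "commands": [
    [[0,4,0],[-85,-4,114],1],
    [[0,8,0],[-170,-8,229],1],
    [[0,8,0],[-170,-8,229],1],
    [[0,8,0],[-170,-8,229],1],
    [[0,8,0],[-170,-8,229],1],
    [[0,8,0],[-170,-8,229],1],
    [[0,13,0],[-284,-8,343],0.2],
    [[0,13,0],[-284,-8,343],0.2],
    [[0,13,0],[-284,-8,343],0.2]
  ],
  "squeeze": 30
}}

```text
t: 2.33
position: [0.4605, -0.1984, 0.3005]
tool_rot: [-90.0, -0.0, -79.6]
wrist_force: [0.2, -0.5, -0.1]
opening: 0.0647
```

Run:
```python
from h import *
print(bot.observe())
for p,y in(([.495,.09,.22],-90),): print(rel(p,y))
```

```text
{'t': 2.325, 'joint_positions': array([ 33.06674489,   2.34032997, -15.19074179, 102.81978031,
         0.62142711,  74.89107991, -61.88370764]), 'dq': array([-16.59107912,  -1.00884595, -13.83913563,   1.28824693,
         1.29522473,  -0.08426117, -31.79812193]), 'joint_torque': array([  1.27269454, -43.18431616,  -0.51621057, -39.70564485,
        -0.3699584 ,   0.07919407,   0.7645097 ]), 'position': array([ 0.46048941, -0.19841036,  0.30050158]), 'tool_rot': array([-8.99661715e+01, -3.27678836e-03, -7.96101454e+01]), 'wrist_force': array([ 0.18636373, -0.45476002, -0.09399687]), 'torque': array([ 0.02200242, -0.00893193,  0.01298684]), 'opening': 0.06469946305930209}
(array([-0.03, 10.39,  0.  ]), array([-277.5,   80.5,   85.9]))
```

Call:
{"name": "arm_command", "arguments": {
  "commands": [
    [[0,5,0],[-57,10,17],0.2],
    [[0,10,0],[-278,80,86],0.2],
    [[0,10,0],[-278,80,86],0.2],
    [[0,10,0],[-278,80,86],0.2],
    [[0,10,0],[-278,80,86],0.2],
    [[0,10,0],[-278,80,86],0.2],
    [[0,10,0],[-278,80,86],0.2],
    [[0,10,0],[-278,80,86],0.2],
    [[0,10,0],[-278,80,86],0.2]
  ]
}}

```text
t: 3.45
position: [0.495, 0.0872, 0.2206]
tool_rot: [-90.0, -0.0, -89.8]
wrist_force: [0.0, 0.0, -0.0]
opening: 0.0521
```

Run:
```python
from h import *
s=bot.observe();print(s["joint_positions"],s["position"],s["tool_rot"],s["opening"],s["wrist_force"])
print(rel([.4952,.09,.097],-90))
im={n:bot.grab_frame(n) for n in("top","scene")}
for n in im: cv2.imwrite(f"pics/{n}1.png",im[n])
```

```text
[  14.29392445    7.16764742  -31.23925613  108.11536147    4.09943417
   65.77235354 -108.24740112] [0.49497279 0.08721795 0.22059503] [-8.99631614e+01 -1.79301862e-02 -8.98183508e+01] 0.05209131646783931 [ 0.04787039  0.01925412 -0.03713568]
(array([-0.04,  0.18,  0.02]), array([ -2.8, 123.6,   0.2]))
```

View pics/scene1.png

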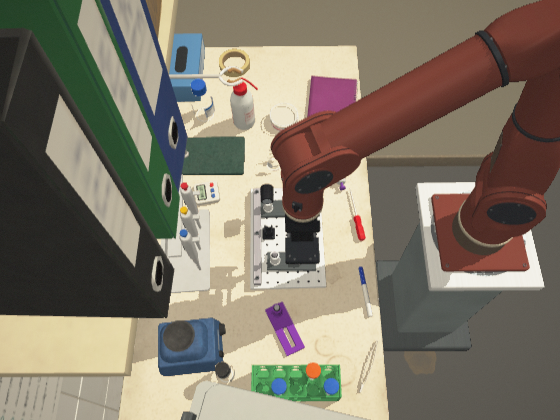

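Call:
{"name": "arm_command", "arguments": {
  "commands": [
    [[0,0,0],[0,50,0],0.2],
    [[0,0,0],[0,80,0],0.2],
    [[0,0,0],[0,80,0],0.2],
    [[0,0,0],[0,80,0],0.2],
    [[0,0,0],[0,80,0],0.2]
  ]
}}

```text
t: 4.18
position: [0.4956, 0.0887, 0.1418]
tool_rot: [-89.9, 0.0, -89.7]
wrist_force: [-1.6, 0.1, -0.8]
opening: 0.0522
```

Run:
```python
from h import *
s=bot.observe();print(s["joint_positions"],s["position"],s["tool_rot"],s["opening"],s["wrist_force"])
print(rel([.4952,.09,.097],-90))
im={n:bot.grab_frame(n) for n in("top","scene")}
o=[cv2.resize(im["top"][160:290,180:340],None,fx=2.4,fy=2.4),cv2.resize(im["scene"][160:290,230:340],None,fx=2.4,fy=2.4)]
cv2.imwrite("pics/m2.png",np.hstack(o))
```

```text
[  12.98291508   12.54633207  -30.96743336  112.73438455    7.73352961
   56.56351708 -111.34365325] [0.49561029 0.08865329 0.14180802] [-8.98583687e+01  1.21521053e-02 -8.97028953e+01] 0.052170250076131304 [-1.58524543  0.13211245 -0.80696218]
(array([-0.14,  0.3 , -0.01]), array([-1.3, 44.8, -0.5]))
```

View pics/m2.png

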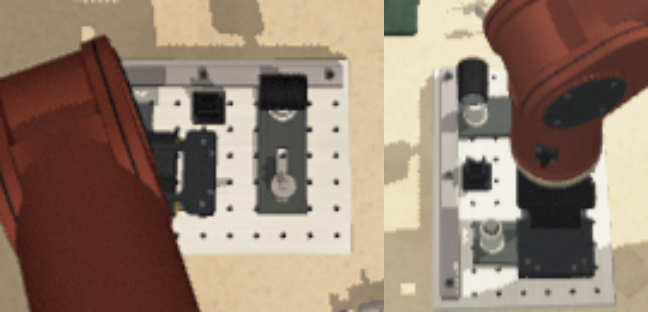

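Call:
{"name": "arm_command", "arguments": {
  "commands": [
    [[0,0,0],[-0.7,20,-0.5],0.2],
    [[0,0.3,0],[-1,44,-0.5],0.2],
    [[0,0.3,0],[-1,44,-0.5],0.2],
    [[0,0.3,0],[-1,44,-0.5],0.2],
    [[0,0.3,0],[-1,44,-0.5],0.2]
  ]
}}

```text
t: 4.9
position: [0.4949, 0.0896, 0.0974]
tool_rot: [-89.9, 0.0, -90.0]
wrist_force: [-0.3, 0.5, 0.2]
opening: 0.0519
```

Run:
```python
from h import *
s=bot.observe();print(s["position"],s["tool_rot"],s["opening"],s["wrist_force"],s["torque"])
print(rel([.4952,.09,.097],-90))
```

```text
[0.49487288 0.0896347  0.09739704] [-8.98986741e+01  8.49893569e-03 -8.99917291e+01] 0.05189888885061453 [-0.25124811  0.49885515  0.18389812] [-0.02153465  0.05543478  0.01272613]
(array([-0.1 ,  0.01, -0.01]), array([-0.4,  0.4,  0.3]))
```

Good. Close on the nut.

Call:
{"name": "arm_command", "arguments": {
  "commands": [
    [[0,0,0],[0,0,0],-1],
    [[0,0,0],[0,0,0],-1],
    [[0,0,0],[0,0,0],-1],
    [[0,0,0],[0,0,0],-1],
    [[0,0,0],[0,0,0],-1]
  ],
  "squeeze": 25
}}

```text
t: 5.52
position: [0.4942, 0.0901, 0.0964]
tool_rot: [-90.0, 0.0, -90.0]
wrist_force: [-0.3, 3.2, 1.4]
opening: 0.025
```

Run:
```python
from h import *
s=bot.observe();print(s["position"],s["tool_rot"],s["opening"],s["wrist_force"],s["torque"])
```

```text
[0.49420578 0.09012045 0.0963707 ] [-8.99884436e+01  4.30272296e-02 -8.99668183e+01] 0.025049086545325106 [-0.34431412  3.18227086  1.37739566] [0.76630274 0.09259647 0.00106579]
```

Call:
{"name": "arm_command", "arguments": {
  "commands": [
    [[0,-4,0],[-0.5,0,-0.5],-1],
    [[0,-12,0],[-0.5,0,-0.5],-1],
    [[0,-20,0],[-0.5,0,-0.5],-1],
    [[0,-28,0],[-0.5,0,-0.5],-1],
    [[0,-36,0],[-0.5,0,-0.5],-1],
    [[0,-44,0],[-0.5,0,-0.5],-1]
  ]
}}

```text
t: 6.28
position: [0.4945, 0.0894, 0.0964]
tool_rot: [-90.0, -0.1, -45.8]
wrist_force: [3.1, -1.2, -2.0]
opening: 0.025
```

Run:
```python
from h import *
s=bot.observe();print(s["position"],s["tool_rot"],s["opening"],s["wrist_force"],s["torque"],s["joint_positions"][6])
```

```text
[0.49445003 0.08938515 0.0964374 ] [-8.99546556e+01 -7.46354706e-02 -4.57675781e+01] 0.02502705394864059 [ 3.05685946 -1.22757884 -2.03721732] [-0.19251645 -0.85826652 -0.09342341] -72.19198468049484
```

Call:
{"name": "arm_command", "arguments": {
  "commands": [
    [[0,-8,0],[0,0,0],-1],
    [[0,-16,0],[0,0,0],-1],
    [[0,-24,0],[0,0,0],-1],
    [[0,-32,0],[0,0,0],-1],
    [[0,-40,0],[0,0,0],-1],
    [[0,-48,0],[0,0,0],-1],
    [[0,-56,0],[0,0,0],-1],
    [[0,-64,0],[0,0,0],-1],
    [[0,-72,0],[0,0,0],-1],
    [[0,-80,0],[0,0,0],-1]
  ]
}}

```text
t: 7.52
position: [0.4958, 0.0893, 0.0967]
tool_rot: [-90.1, -0.2, 34.2]
wrist_force: [9.3, -0.0, -7.3]
opening: 0.0247
```

Run:
```python
from h import *
s=bot.observe();print(s["position"],s["tool_rot"],s["opening"],s["wrist_force"],s["torque"],s["joint_positions"][6])
```

```text
[0.49582778 0.08926823 0.09672805] [-90.12482851  -0.21725991  34.20311848] 0.024678781633767872 [ 9.25387957 -0.04183286 -7.25249285] [-0.0171606  -2.26933614 -0.04093787] 1.8387715657864865
```

Call:
{"name": "arm_command", "arguments": {
  "commands": [
    [[0,-7,0],[1,0.4,-0.6],-1],
    [[0,-15,0],[1,0.4,-0.6],-1],
    [[0,-23,0],[1,0.4,-0.6],-1],
    [[0,-31,0],[1,0.4,-0.6],-1],
    [[0,-39,0],[1,0.4,-0.6],-1],
    [[0,-47,0],[1,0.4,-0.6],-1],
    [[0,-55,0],[1,0.4,-0.6],-1],
    [[0,-63,0],[1,0.4,-0.6],-1],
    [[0,-71,0],[1,0.4,-0.6],-1],
    [[0,-71,0],[1,0.4,-0.6],-1]
  ]
}}

```text
t: 8.78
position: [0.4965, 0.0905, 0.0966]
tool_rot: [-90.2, -0.0, 105.1]
wrist_force: [4.7, 3.2, 2.7]
opening: 0.0247
```

Run:
```python
from h import *
s=bot.observe();print(s["position"],s["tool_rot"],s["opening"],s["wrist_force"],s["torque"],s["joint_positions"][6])
```

```text
[0.49645766 0.09046236 0.096617  ] [-9.02012932e+01 -4.54955585e-02  1.05091461e+02] 0.024736755893869495 [4.68728515 3.1790468  2.73599873] [ 0.74176814 -1.16400176  0.0889487 ] 64.60510000778665
```

Call:
{"name": "arm_command", "arguments": {
  "commands": [
    [[0,0,0],[0,0,0],0.1],
    [[0,0,0],[0,0,0],0.1],
    [[0,0,0],[0,0,0],0.1],
    [[0,0,0],[0,-20,0],0.1],
    [[0,0,0],[0,-60,0],0.1],
    [[0,0,0],[0,-90,0],0.1],
    [[0,0,0],[0,-90,0],0.1],
    [[0,0,0],[0,-90,0],0.1]
  ]
}}

```text
t: 9.78
position: [0.4947, 0.0898, 0.186]
tool_rot: [-90.0, 0.0, 105.0]
wrist_force: [-0.2, 0.3, 0.0]
opening: 0.0477
```

Run:
```python
from h import *
s=bot.observe();print(s["position"],s["tool_rot"],s["opening"],s["wrist_force"],s["torque"],s["joint_positions"][6])
im={n:bot.grab_frame(n) for n in("top","scene")}
o=[cv2.resize(im["top"][160:290,180:340],None,fx=2.4,fy=2.4),cv2.resize(im["scene"][160:290,230:340],None,fx=2.4,fy=2.4)]
cv2.imwrite("pics/m3.png",np.hstack(o))
```

```text
[0.49468908 0.08979441 0.18598668] [-8.99969234e+01  4.36089862e-02  1.04990487e+02] 0.04765645259930572 [-0.15849029  0.34709645  0.00679913] [ 0.04646241 -0.10952466  0.00613874] 71.971249928965
```

View pics/m3.png

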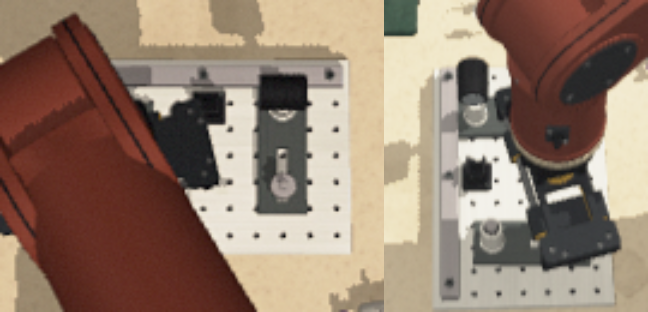

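Run:
```python
from h import *
print(rel([.528,.0903,.14],91.4),rel([.528,.0903,.101],91.4))
```

```text
(array([-0.07, 13.61,  0.  ]), array([ -8.3,  45.2, -32.7])) (array([-0.07, 13.61,  0.  ]), array([ -8.3,  84.2, -32.7]))
```

Call:
{"name": "arm_command", "arguments": {
  "commands": [
    [[0,8,0],[-8,0,-32],-1],
    [[0,13.6,0],[-8.3,0,-32.7],-1],
    [[0,13.6,0],[-8.3,10,-32.7],-1],
    [[0,13.6,0],[-8.3,20,-32.7],-1],
    [[0,13.6,0],[-8.3,45,-32.7],-1],
    [[0,13.6,0],[-8.3,70,-32.7],-1],
    [[0,13.6,0],[-8.3,84.2,-32.7],-1],
    [[0,13.6,0],[-8.3,84.2,-32.7],-1],
    [[0,13.6,0],[-8.3,84.2,-32.7],-1]
  ],
  "squeeze": 20
}}

```text
t: 11.0
position: [0.5289, 0.0907, 0.1023]
tool_rot: [-90.0, -0.0, 91.4]
wrist_force: [-0.0, 0.1, 0.1]
opening: 0.0001
```

Run:
```python
from h import *
s=bot.observe();print(s["position"],s["tool_rot"],s["opening"],s["wrist_force"],s["torque"],s["joint_positions"][6])
im={n:bot.grab_frame(n) for n in("top","scene")}
o=[cv2.resize(im["top"][160:290,180:340],None,fx=2.4,fy=2.4),cv2.resize(im["scene"][160:290,230:340],None,fx=2.4,fy=2.4)]
cv2.imwrite("pics/m4.png",np.hstack(o))
```

```text
[0.52892748 0.0907399  0.10231936] [-9.00456841e+01 -1.56119685e-02  9.14337897e+01] 5.233273054243507e-05 [-0.03879739  0.10131475  0.08071723] [ 0.10343308 -0.09028888  0.09469743] 53.66466159218098
```

View pics/m4.png

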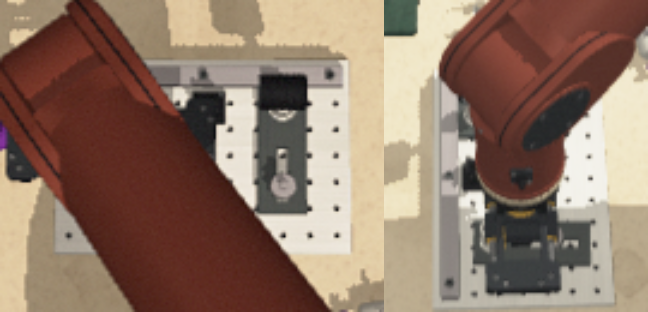

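Call:
{"name": "arm_command", "arguments": {
  "commands": [
    [[0,0,0],[0,0,-3],-1],
    [[0,0,0],[0,0,-6],-1],
    [[0,0,0],[0,0,-8],-1],
    [[0,0,0],[0,0,-10],-1],
    [[0,0,0],[0,0,-12],-1],
    [[0,0,0],[0,0,-13],-1],
    [[0,0,0],[0,0,-13],-1]
  ]
}}

```text
t: 11.98
position: [0.5415, 0.0909, 0.1016]
tool_rot: [-90.0, -0.0, 91.4]
wrist_force: [-2.4, -0.1, 0.5]
opening: 0.0004
```

Call:
{"name": "arm_command", "arguments": {
  "commands": [
    [[0,0,0],[0,0,-1.5],-1],
    [[0,0,0],[0,0,-3],-1],
    [[0,0,0],[0,0,-4],-1],
    [[0,0,0],[0,0,-5],-1],
    [[0,0,0],[0,0,-6],-1],
    [[0,0,0],[0,0,-7],-1],
    [[0,0,0],[0,0,-7],-1]
  ]
}}

```text
t: 12.85
position: [0.5487, 0.091, 0.1017]
tool_rot: [-90.0, -0.0, 91.4]
wrist_force: [-1.1, 0.0, -0.5]
opening: 0.0008
```

Run:
```python
from h import *
s=bot.observe();print(s["position"],s["tool_rot"],s["opening"],s["wrist_force"],s["torque"])
im={n:bot.grab_frame(n) for n in("top","scene")}
o=[cv2.resize(im["top"][160:290,180:340],None,fx=2.4,fy=2.4),cv2.resize(im["scene"][160:290,230:340],None,fx=2.4,fy=2.4)]
cv2.imwrite("pics/m5.png",np.hstack(o))
```

```text
[0.54871129 0.09099905 0.10166375] [-9.00104879e+01 -6.42825635e-03  9.14050630e+01] 0.0008479679342381125 [-1.05713989  0.02521122 -0.4629887 ] [ 0.13037055  0.14724906 -0.03561413]
```

View pics/m5.png

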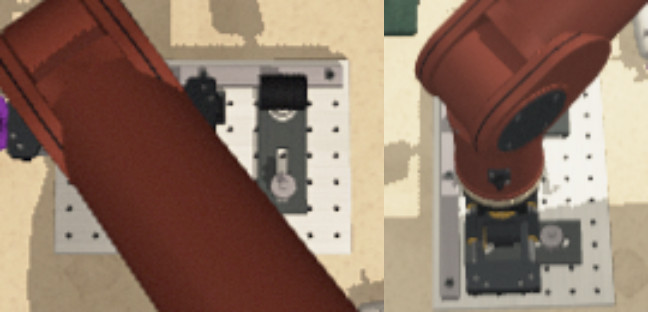

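Call:
{"name": "arm_command", "arguments": {
  "commands": [
    [[0,0,0],[0,0,0],-1],
    [[0,0,0],[0,0,-0.8],-1],
    [[0,0,0],[0,0,-1.6],-1],
    [[0,0,0],[0,0,-2.4],-1],
    [[0,0,0],[0,0,-3.2],-1],
    [[0,0,0],[0,0,-4],-1],
    [[0,0,0],[0,0,-4],-1]
  ],
  "squeeze": 40
}}

```text
t: 13.82
position: [0.5527, 0.0911, 0.1017]
tool_rot: [-90.0, -0.0, 91.4]
wrist_force: [-1.4, 1.5, 0.4]
opening: 0.0005
```

Call:
{"name": "arm_command", "arguments": {
  "commands": [
    [[0,0,0],[0,0,-0.5],-1],
    [[0,0,0],[0,0,-1],-1],
    [[0,0,0],[0,0,-1.5],-1],
    [[0,0,0],[0,0,-2],-1],
    [[0,0,0],[0,0,-2],-1]
  ]
}}

```text
t: 14.45
position: [0.5546, 0.0912, 0.1017]
tool_rot: [-90.0, -0.0, 91.4]
wrist_force: [-2.0, -0.3, 0.4]
opening: 0.0008
```

Call:
{"name": "arm_command", "arguments": {
  "commands": [
    [[0,0,0],[0,0,-0.5],-1],
    [[0,0,0],[0,0,-1],-1],
    [[0,0,0],[0,0,-1.5],-1],
    [[0,0,0],[0,0,-1.5],-1]
  ]
}}

```text
t: 14.95
position: [0.555, 0.0912, 0.1015]
tool_rot: [-89.9, 0.0, 91.4]
wrist_force: [-7.8, -0.2, 4.7]
opening: 0.0007
```

Call:
{"name": "arm_command", "arguments": {
  "commands": [
    [[0,0,0],[0,0,-0.3],-1],
    [[0,0,0],[0,0,-0.6],-1],
    [[0,0,0],[0,0,-0.6],-1],
    [[0,0,0],[0,0,-0.6],-1]
  ]
}}

```text
t: 15.45
position: [0.5552, 0.0913, 0.1015]
tool_rot: [-89.8, 0.1, 91.4]
wrist_force: [-11.2, -1.0, 6.8]
opening: 0.0006
```

Run:
```python
from h import *
for i in range(3):
    s=bot.observe();print(s["position"],s["tool_rot"],s["opening"],s["wrist_force"],s["torque"])
    im={n:bot.grab_frame(n) for n in("top","scene")}
o=[cv2.resize(im["top"][160:290,180:340],None,fx=2,fy=2),cv2.resize(im["scene"][180:300,240:335],None,fx=5,fy=5,interpolation=cv2.INTER_CUBIC)]
cv2.imwrite("pics/m6.png",o[1])
```

```text
[0.55517838 0.09127585 0.10149601] [-8.98142139e+01  5.20055042e-02  9.14256096e+01] 0.0006226531943783506 [-11.20697435  -0.96866173   6.84659113] [-0.12668205  2.14570357 -0.06585323]
[0.55516933 0.09125791 0.10147445] [-8.98110133e+01  5.33701559e-02  9.14274152e+01] 0.00044653076419158257 [-11.08075886  -1.34125193   7.68860974] [-0.22480921  2.14610842 -0.10016891]
[0.55516629 0.09125631 0.10147148] [-8.98137551e+01  5.52277158e-02  9.14318101e+01] 0.0005155681752405551 [-9.86622143 -1.7378038   6.60627338] [-0.20854719  2.08936357 -0.10631144]
```

View pics/m6.png

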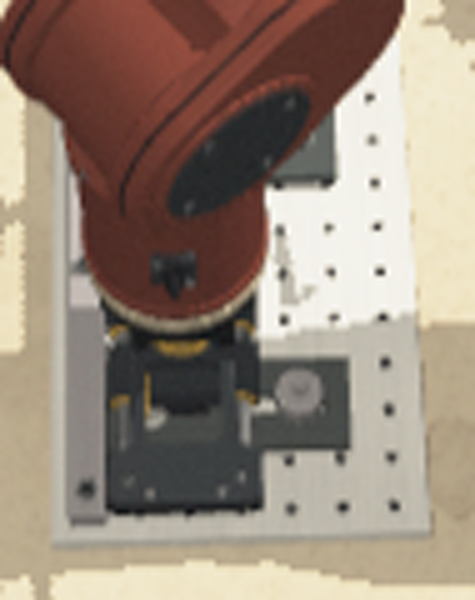

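Call:
{"name": "arm_command", "arguments": {
  "commands": [
    [[0,0,0],[0,-0.4,0],-1],
    [[0,0,0],[0,-0.8,0],-1],
    [[0,0,0],[0,-0.8,0],-1],
    [[0,0,0],[0,-0.8,0],-1]
  ]
}}

```text
t: 16.25
position: [0.5551, 0.0912, 0.1017]
tool_rot: [-89.8, 0.0, 91.4]
wrist_force: [-7.8, -1.2, 0.4]
opening: 0.0006
```

Run:
```python
from h import *
for i in range(3):
    s=bot.observe();print(s["position"],s["tool_rot"],s["opening"],s["wrist_force"],s["torque"])
    im={n:bot.grab_frame(n) for n in("scene",)}
cv2.imwrite("pics/m7.png",cv2.resize(im["scene"][210:300,245:335],None,fx=6.6,fy=6.6,interpolation=cv2.INTER_CUBIC))
th=np.radians(1.35);R=np.array([[np.cos(th),-np.sin(th)],[np.sin(th),np.cos(th)]]);f=np.array([.6000,.0125])
for x,y in((-.13,.105),(-.13,.055),(0,.105),(0,.055)):
    w=f+R@[x,y]; print(x,y,((proj("scene",[*w,.022])-[245,210]+.5)*6.6-.5).round(0))
w=f+R@[0,.142];print(((proj("scene",[*w,.030])-[245,210]+.5)*6.6-.5).round(0),((proj("scene",[*(f+R@[0,0]),.030])-[245,210]+.5)*6.6-.5).round(0))
```

```text
[0.55509417 0.09119519 0.1017212 ] [-8.98027012e+01  2.85312472e-02  9.14289882e+01] 0.0005595012492282049 [-7.81384399 -1.22834398  0.43613302] [ 0.08618142  1.611167   -0.07970357]
[0.55509602 0.09118093 0.10170352] [-8.98022106e+01  3.05574688e-02  9.14297307e+01] 0.0003341421949462298 [-6.9380572   0.82318534 -0.06054027] [ 0.03663353  1.60576479 -0.03188691]
[0.55509841 0.09117457 0.10169687] [-8.98018855e+01  3.04775755e-02  9.14295784e+01] 0.0006703610729439405 [-7.72092748  0.16169399  0.65506872] [ 0.10125195  1.60720274 -0.02317381]
-0.13 0.105 [433. 392.]
-0.13 0.055 [427. 276.]
0 0.105 [108. 401.]
0 0.055 [108. 285.]
[108. 483.] [106. 153.]
```

View pics/m7.png

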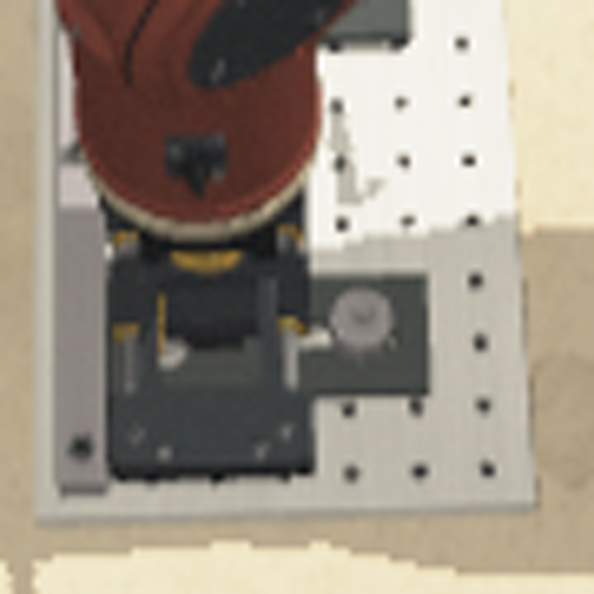

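```bash
cat > edge.py <<'E'
from h import *
def sub(g,vert,fixed,lo,hi):
    """half-level crossing along a scan; vert: fixed=row, scan columns"""
    p=(g[fixed,lo:hi+1] if vert else g[lo:hi+1,fixed]).astype(float)
    a,b=p[0],p[-1]; m=(a+b)/2; s=np.sign(b-a)
    i=np.where((p[:-1]-m)*(p[1:]-m)<=0)[0]
    if len(i)==0: return None
    i=i[0]; return lo+i+(m-p[i])/(p[i+1]-p[i])
def line(g,vert,fix,lohi,z,cam="scene"):
    P=[]
    for k in fix:
        lo,hi=lohi(k); c=sub(g,vert,k,int(round(lo)),int(round(hi)))
        if c is not None: P.append(at_z(cam,(c,k) if vert else (k,c),z)[:2])
    P=np.array(P); 
    for _ in range(3):
        c=P.mean(0); u,s,v=np.linalg.svd(P-c); r=(P-c)@v[1]; k=np.abs(r)<max(2*r.std(),3e-4); 
        if k.all(): break
        P=P[k]
    d=v[0]; a=np.degrees(np.arctan2(d[1],d[0])); return c.round(4),round((a+45)%90-45,2),len(P),round(r.std()*1e3,2)
E
python3 - <<'E'
from edge import *
g=cv2.cvtColor(bot.grab_frame("scene"),cv2.COLOR_BGR2GRAY)
print(g[256,290:330]); print(g[272,290:330]);print(g[240:285,300]); print(g[240:285,247:265][20])
# tail edge: col ~310, rows 254..267
print("tail",line(g,True,range(254,268),lambda k:(306,314),.022))
print("side+y",line(g,False,range(294,308),lambda k:(266,274),.022))
print("side-y",line(g,False,range(294,308),lambda k:(248,255),.022))
print("plate back",line(g,True,range(248,284),lambda k:(319,330),.012))
print("plate +y",line(g,False,range(255,320),lambda k:(283,293),.012))
print("fence face",line(g,True,range(245,282),lambda k:(257,264),.030))
E
```

```text
[ 47  47  74  75  75  98 136 135 130 131 129 124 134 132  81  72  75  74
  74  91 189 189 190 190 189 191 188 191 189 188 191 192 192 192 148 170
 171 170 171 169]
[ 62  68 124 186 185 185 168  62  94 183 184 185 185 185 184 183 186 125
  96 176 186 188 188 187 190 187 187 162 128 175 187 190 191 190 194 137
 160 162 163 165]
[231 240 240 240 240 216 186 186 187 185 186 140  85  88 121 131 129 123
 109 123 133 138 114  86  78  74  73  75  75  65 154 184 184 184 184 185
 186 185 186 185 185 185 185 185 186]
[167 168 168 175 188 186 143 135 135 135 134 134 134 133  58  84  93  97]
tail (array([0.4685, 0.0904]), np.float64(0.16), 14, np.float64(0.1))
side+y (array([0.4931, 0.1165]), np.float64(1.34), 11, np.float64(0.16))
side-y (array([0.4921, 0.0625]), np.float64(-0.62), 14, np.float64(0.67))
plate back (array([0.43  , 0.0955]), np.float64(1.23), 29, np.float64(0.6))
plate +y (array([0.529 , 0.1641]), np.float64(1.17), 65, np.float64(9.87))
fence face (array([0.5987, 0.101 ]), np.float64(0.98), 31, np.float64(0.56))
```

Run:
```python
from edge import *
g=cv2.cvtColor(cv2.imread("pics/scene0.png"),cv2.COLOR_BGR2GRAY)
print("plate back",line(g,True,range(190,284),lambda k:(319+(k-187)*.065-5,319+(k-187)*.065+5),.012))
print("lamp tail",line(g,True,range(202,214),lambda k:(302,311),.022))
print("lamp -y",line(g,False,range(274,292),lambda k:(196,204),.022))
print("lamp +y",line(g,False,range(265,304),lambda k:(212,219),.022))
print("foot tail0",line(g,True,range(255,268),lambda k:(312,319),.022))
print("foot +y0",line(g,False,range(270,313),lambda k:(267,272),.022))
print("foot -y0",line(g,False,range(285,313),lambda k:(249,256),.022))
print("fence face",line(g,True,range(255,282),lambda k:(257,264),.030))
g=cv2.cvtColor(bot.grab_frame("scene"),cv2.COLOR_BGR2GRAY)
print("lamp tail now",line(g,True,range(202,214),lambda k:(302,311),.022))
# top cam, initial
g=cv2.cvtColor(cv2.imread("pics/top0.png"),cv2.COLOR_BGR2GRAY)
print("T plate back",line(g,False,range(206,325),lambda k:(261,269),.012,"top"))
print("T lamp tail",line(g,False,range(289,307),lambda k:(245,253),.022,"top"))
print("T foot tail0",line(g,False,range(222,239),lambda k:(252,259),.022,"top"))
```

```text
plate back (array([0.4315, 0.0188]), np.float64(1.38), 84, np.float64(0.89))
lamp tail (array([ 0.4729, -0.0679]), np.float64(0.97), 12, np.float64(0.16))
lamp -y (array([ 0.5396, -0.0937]), np.float64(1.73), 15, np.float64(0.24))
lamp +y (array([ 0.5348, -0.0379]), np.float64(0.72), 32, np.float64(0.37))
foot tail0 (array([0.4526, 0.0919]), np.float64(-0.85), 13, np.float64(0.11))edge.py:8: RuntimeWarning: invalid value encountered in scalar divide
  i=i[0]; return lo+i+(m-p[i])/(p[i+1]-p[i])
Traceback (most recent call last):
  File "edge.py", line 16, in line
    c=P.mean(0); u,s,v=np.linalg.svd(P-c); r=(P-c)@v[1]; k=np.abs(r)<max(2*r.std(),3e-4);
                       ~~~~~~~~~~~~~^^^^^
numpy.linalg.LinAlgError: SVD did not converge
```

Call:
{"name": "arm_command", "arguments": {
  "commands": [
    [[0,0,0],[0,-0.1,-0.3],-1],
    [[0,0,0],[0,-0.3,-0.8],-1],
    [[0,0,0],[0,-0.3,-0.8],-1],
    [[0,0,0],[0,-0.3,-0.8],-1],
    [[0,0,0],[0,-0.3,-0.8],-1],
    [[0,0,0],[0,-0.3,-0.8],-1]
  ]
}}

```text
t: 17.2
position: [0.5553, 0.0912, 0.1017]
tool_rot: [-89.7, 0.0, 91.4]
wrist_force: [-10.0, 0.1, -0.0]
opening: 0.0007
```

Run:
```python
from edge import *
F=[]
for i in range(6):
    s=bot.observe();F.append(s["wrist_force"]); g=bot.grab_frame("scene")
print(s["position"],s["tool_rot"],s["opening"],np.round(F,1).tolist(),s["torque"],s["t"])
g=cv2.cvtColor(g,cv2.COLOR_BGR2GRAY)
print("tail",line(g,True,range(254,268),lambda k:(306,314),.022))
print("side+y",line(g,False,range(294,308),lambda k:(266,274),.022))
for k in range(252,270): print(k,g[k,304:315])
```

```text
[0.55528582 0.09116328 0.10173506] [-8.97250406e+01  4.70240290e-02  9.14376423e+01] 0.00023788387631386773 [[-10.0, 0.1, -0.0], [-9.5, -0.5, -0.1], [-10.4, 0.1, 0.5], [-9.9, -0.7, 0.3], [-10.6, -0.6, -0.2], [-9.9, -0.0, -0.2]] [ 0.06044819  2.07464304 -0.10430832] 17.45
tail (array([0.4686, 0.0904]), np.float64(0.2), 14, np.float64(0.12))
side+y (array([0.4917, 0.1169]), np.float64(-3.62), 11, np.float64(1.73))
252 [ 74  76  72  72  74 106 188 188 188 189 189]
253 [ 73  72  73  72  74 105 188 188 189 188 188]
254 [ 74  73  75  73  74 107 189 188 190 189 188]
255 [ 73  75  74  74  76 108 189 189 190 190 188]
256 [ 81  74  74  74  74  90 188 188 189 190 189]
257 [ 95  74  74  73  74  81 189 190 189 190 189]
258 [ 98  73  74  75  73  82 189 189 189 191 188]
259 [ 93  70  76  74  76  80 189 190 189 190 188]
260 [ 68  67  75  75  74  82 188 189 188 190 189]
261 [105  68  75  74  74  81 188 189 189 189 190]
262 [ 95  74  73  75  73  80 169 189 189 189 190]
263 [ 74  75  77  73  73  79 160 190 189 190 191]
264 [ 75  74  76  74  75  80 160 189 186 190 190]
265 [ 73  72  72  76  76  79 161 189 187 190 190]
266 [ 74  74  73  75  74  80 159 188 188 189 192]
267 [ 74  75  75  75  75  79 160 188 188 190 190]
268 [ 74  73  73  71  71  74 159 188 189 189 188]
269 [ 65  63  65  63  63  70 157 187 187 188 191]
```

Call:
{"name": "arm_command", "arguments": {
  "commands": [
    [[0,0,0],[-0.4,0,0],-1],
    [[0,0,0],[-0.8,0,0],-1],
    [[0,0,0],[-1.2,0,0],-1],
    [[0,0,0],[-1.2,0,0],-1],
    [[0,0,0],[-1.2,0,0],-1]
  ]
}}

```text
t: 18.12
position: [0.5553, 0.091, 0.1018]
tool_rot: [-89.7, -0.0, 91.5]
wrist_force: [-8.7, 2.4, -1.5]
opening: 0.0007
```

```bash
cat > chk.py <<'E'
from edge import *
F=[];G=[]
for i in range(6):
    s=bot.observe();F.append(s["wrist_force"]); G.append(cv2.cvtColor(bot.grab_frame("scene"),cv2.COLOR_BGR2GRAY))
print(s["position"],s["tool_rot"],s["opening"],np.round(F,1).tolist(),s["torque"],s["t"])
g=np.mean(G,0)
print("tail",line(g,True,range(254,268),lambda k:(306,314),.022))
col=np.array([304.5+6+4-(( g[k,305:315]-74).clip(0)/115).sum() for k in range(251,269)]);print(col.round(2),np.polyfit(range(18),col,1))
for c in(294,296,304,306,308): print(c,g[266:274,c].round(0), g[248:254,c].round(0))
E
python3 chk.py
```

```text
[0.55527954 0.09095669 0.1017918 ] [-8.97442920e+01 -3.51835012e-02  9.14821620e+01] 0.000497982905526539 [[-8.7, 2.4, -1.5], [-9.4, 2.5, -1.5], [-9.1, 2.9, -1.2], [-10.1, 3.2, -1.4], [-9.2, 3.1, -0.8], [-10.0, 2.0, -0.5]] [ 0.75574814  1.98011233 -0.00825419] 18.375
tail (array([0.4685, 0.0904]), np.float64(0.21), 14, np.float64(0.1))
[306.98 309.26 309.26 309.24 309.21 309.35 309.44 309.42 309.43 309.43
 309.41 309.6  309.7  309.66 309.71 309.71 309.7  309.61] [7.17712867e-02 3.08729477e+02]
294 [ 74.  75.  73.  65. 130. 175. 185. 184.] [189. 190. 190. 142.  86.  74.]
296 [ 75.  74.  72.  64. 155. 159. 169. 182.] [192. 192. 191. 143.  86.  74.]
304 [ 75.  75.  72.  64. 155. 183. 183. 183.] [186. 186. 186. 129.  74.  73.]
306 [ 75.  75.  91.  77. 157. 185. 185. 186.] [189. 189. 189. 131.  74.  74.]
308 [ 75.  75.  70.  64. 100.  78.  97. 164.] [190. 190. 191. 132.  74.  74.]
```

Call:
{"name": "arm_command", "arguments": {
  "commands": [
    [[0,0,0],[0.6,0,0],-1],
    [[0,0,0],[1.2,0,0],-1],
    [[0,0,0],[1.8,0,0],-1],
    [[0,0,0],[2.2,0,0],-1],
    [[0,0,0],[2.2,0,0],-1]
  ]
}}

```text
t: 19.05
position: [0.5553, 0.0914, 0.1017]
tool_rot: [-89.7, 0.1, 91.4]
wrist_force: [-10.3, -2.6, 1.4]
opening: 0.0003
```

```bash
python3 chk.py
```

```text
[0.55532009 0.09133349 0.10170379] [-89.71135651   0.11720353  91.39415982] 0.0007091348056033394 [[-10.3, -2.6, 1.4], [-10.8, -3.2, 1.4], [-11.1, -3.2, 2.1], [-11.6, -2.6, 1.2], [-9.9, -3.1, 1.0], [-10.2, -2.7, 1.5]] [-0.55727377  2.16713156 -0.04008169] 19.3
tail (array([0.4685, 0.0904]), np.float64(0.19), 14, np.float64(0.1))
[306.98 309.26 309.24 309.24 309.22 309.34 309.44 309.42 309.44 309.44
 309.41 309.58 309.69 309.66 309.71 309.71 309.7  309.76] [7.44664304e-02 3.08713493e+02]
294 [ 75.  76.  75.  66. 130. 175. 184. 184.] [190. 189. 189. 142.  87.  74.]
296 [ 75.  75.  73.  64. 131. 146. 168. 181.] [192. 191. 192. 144.  86.  74.]
304 [ 74.  75.  73.  64. 155. 183. 183. 183.] [186. 186. 186. 129.  74.  74.]
306 [ 74.  75.  72.  64. 158. 185. 186. 186.] [189. 189. 189. 131.  74.  73.]
308 [ 74.  74.  71.  63.  99.  79.  97. 164.] [190. 190. 190. 132.  75.  75.]
```

Call:
{"name": "arm_command", "arguments": {
  "commands": [
    [[0,0,0],[-0.5,0,0],-1],
    [[0,0,0],[-1,0,-0.2],-1],
    [[0,0,0],[-1,0,-0.2],-1],
    [[0,0,0],[-1,0,-0.2],-1],
    [[0,0,0],[-1,0,-0.2],-1],
    [[0,0,0],[-1,0,-0.2],-1]
  ]
}}

```text
t: 20.1
position: [0.5553, 0.0912, 0.1017]
tool_rot: [-89.7, 0.1, 91.4]
wrist_force: [-11.1, -0.4, 1.3]
opening: 0.0004
```

```bash
python3 chk.py
python3 - <<'E'
from h import *
a=cv2.imread("pics/scene0.png");b=bot.grab_frame("scene")
cv2.imwrite("pics/cmp.png",np.hstack([cv2.resize(x[60:300,230:370],None,fx=2.4,fy=2.4) for x in(a,b)]))
E
```

```text
[0.55531309 0.09118652 0.10170092] [-8.97026785e+01  5.07761696e-02  9.14369933e+01] 0.0002240297435918294 [[-11.1, -0.4, 1.3], [-11.7, -1.2, 0.6], [-11.7, -0.3, 1.6], [-10.8, 0.2, -0.0], [-10.7, -0.7, 0.1], [-11.3, -0.3, 1.4]] [ 0.03815458  2.27139413 -0.10463955] 20.35
tail (array([0.4685, 0.0904]), np.float64(0.19), 14, np.float64(0.1))
[306.98 309.26 309.26 309.22 309.22 309.35 309.41 309.41 309.44 309.43
 309.41 309.58 309.68 309.66 309.71 309.7  309.7  309.76] [7.43288315e-02 3.08710314e+02]
294 [ 74.  75.  73.  64. 131. 174. 184. 185.] [189. 189. 189. 142.  86.  73.]
296 [ 75.  76.  73.  65. 155. 159. 168. 182.] [192. 192. 191. 143.  86.  74.]
304 [ 74.  75.  73.  64. 155. 183. 184. 183.] [186. 186. 186. 129.  75.  74.]
306 [ 74.  75.  73.  65. 158. 185. 185. 186.] [190. 189. 189. 131.  74.  74.]
308 [ 74.  74.  70.  63.  99.  78.  96. 164.] [190. 190. 190. 132.  74.  74.]
```

View pics/cmp.png

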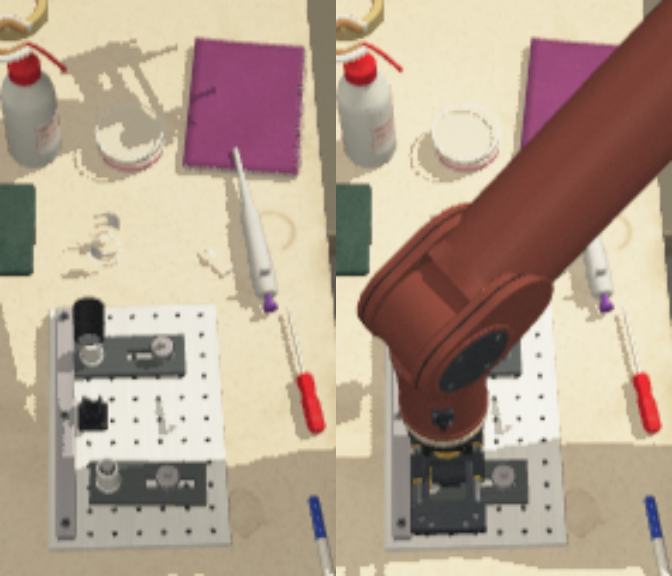

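```bash
python3 -c "
from workcell import bot
print(bot.hand_in()); print(bot.observe()['wrist_force'])"
```

```text
the job is handed in; nothing more can be done
None
the job is handed in; nothing more can be done
```

I slackened the clamp nut and slid the foot up to the fence. I handed the job in at about 20 s with the closed fingers still pressing the post holder towards the fence.

**Nut:** I gripped it and turned the gripper about 195° counter-clockwise (0.54 turn). I had no direct reading of the nut's angle. That it is slack is inferred from the foot then sliding at only 1–2.4 N.

**Push:** the last wrist readings were a steady 11 N towards the fence, with sideways and vertical forces about 1.5 N or less. That is the force at the wrist; the force on the fence itself was not measured.

**Position against the fence:**
- **Distance:** the foot's tail measured 130 mm behind the fence face, so the nose is home.
- **Firmness:** 3 N sideways in either direction did not shift the foot.
- **Squareness:** the checks disagreed somewhat. The tail edge measured about 0.8 to 1.1° off the fence direction. One side edge agreed with the fence, and the other was about 0.6° off. All are inside the 1.7° limit, and most of the difference is probably pixel error.

**Bystanders:** in the last picture the Petri dishes and the cuvette on the plate looked unmoved. The arm hid the beaker and the other cuvette, so I could not check those two at the end. No unexpected contact force showed in the wrist readings on the way.

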